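# Put the stacked delivery away in its stock trays

### The job

A small delivery stands stacked on the storeroom counter: put each piece away, flat and upright inside the rim of the shallow tray made for it (the tin in the small round tray, the tub in the large round one, the square box in the square one, the long carton in the oblong one). Work from the top of the stack down, one piece at a time, leaving the rest of the stack standing where it is until its turn. Set things down rather than dropping them, never tip them over, and leave the bottle and the jar alone.

Things in the scene. Friction and masses are not known exactly. Their poses are not given: they have to be found in the camera images.
- tin: Small plain round metal tin, 40 mm across, 50 mm high, about 0.12 kg; on top of the stack at the start, on the tub. Origin at the centre of its underside, z up.
- tub: Round white plastic tub with a flat white lid flush with its wall, 58 mm across, 55 mm high, about 0.15 kg; second from the top, on the square box. Origin at the centre of its underside, z up.
- box: Plain brown cardboard square box, 66 x 66 mm, 50 mm high, about 0.18 kg; third from the top, on the long carton, turned a little to it. Origin at the centre of its underside, x and y along its sides, z up.
- carton: Long white carton with a grey tape strip along its top, 130 mm (x) x 68 mm (y), 48 mm high, about 0.25 kg; bottom of the stack, on the counter. The whole stack is 203 mm high. Origin at the centre of its underside, z up.
- tray_small_round: White shallow round tray, fixed to the counter: floor 3 mm thick, rim 8 mm high above the counter and 4 mm thick; 60 mm across inside (68 outside), the smaller of the two round trays. Origin at the centre of its underside (on the counter), z up; the yaw means nothing.
- tray_large_round: White shallow round tray, fixed to the counter: floor 3 mm thick, rim 8 mm high above the counter and 4 mm thick; 78 mm across inside (86 outside), the larger of the two round trays. Origin at the centre of its underside (on the counter), z up; the yaw means nothing.
- tray_square: White shallow square tray, fixed to the counter: floor 3 mm thick, rim 8 mm high above the counter and 4 mm thick; 86 x 86 mm inside (94 x 94 outside). Origin at the centre of its underside (on the counter), z up, x and y along its sides.
- tray_oblong: White shallow oblong tray, fixed to the counter: floor 3 mm thick, rim 8 mm high above the counter and 4 mm thick; 150 (x) x 88 (y) mm inside (158 x 96 outside). Origin at the centre of its underside (on the counter), z up, x along its long side.
- bottle: Bystander: white plastic bottle with a grey cap, 54 mm across, 130 mm high, loose, standing left of the work; leave it alone. Origin at the centre of its underside, z up.
- jar: Bystander: squat amber jar with a white lid, about 58 mm across, 55 mm high, loose, standing at the far middle of the work; leave it alone. Origin at the centre of its underside, z up.
There are look-alikes about, which are no part of the job. Leave any green or orange look-alike of the carton alone.

How it is judged:
On the way, in this order (a step that is already met when the one before it is completed fails the run):
1. the small tin stands released inside the small round tray, the things below it still where they were (within 30 mm) (horizontal distance between tin and tray_small_round below 0.015 m and z of tin in the frame of tray_small_round between 0 and 0.0048 m and angle between tin's own z axis and vertical below 0.04 rad and linear speed of tin below 0.02 m/s and contact force between tin and the fingers below 0.1 N and distance of each of tub, box, carton from where it was at the start of the episode below 0.03 m), for 0.2 s.
2. the tub stands released inside the large round tray, the things below it still where they were (within 30 mm) (horizontal distance between tub and tray_large_round below 0.015 m and z of tub in the frame of tray_large_round between 0 and 0.0048 m and angle between tub's own z axis and vertical below 0.04 rad and linear speed of tub below 0.02 m/s and contact force between tub and the fingers below 0.1 N and distance of each of box, carton from where it was at the start of the episode below 0.03 m), for 0.2 s.
3. the square box stands released inside the square tray, the things below it still where they were (within 30 mm) (horizontal distance between box and tray_square below 0.015 m and z of box in the frame of tray_square between 0 and 0.0048 m and angle between box's own z axis and vertical below 0.04 rad and linear speed of box below 0.02 m/s and contact force between box and the fingers below 0.1 N and distance of carton from where it was at the start of the episode below 0.03 m), for 0.2 s.
4. the long carton stands released inside the oblong tray (horizontal distance between carton and tray_oblong below 0.015 m and z of carton in the frame of tray_oblong between 0 and 0.0048 m and angle between carton's own z axis and vertical below 0.04 rad and linear speed of carton below 0.02 m/s and contact force between carton and the fingers below 0.1 N), for 0.2 s.
At the end, for the whole second after the job is handed in: Each of the four pieces is at rest, released, upright (within 2 degrees) and flat on the floor of its own tray, inside the rim (centre within 15 mm of the tray's centre, underside within 2 mm of the tray's floor): tin in small round, tub in large round, square box in square, long carton in oblong (all of step 4 and horizontal distance between tin and tray_small_round below 0.015 m and z of tin in the frame of tray_small_round between 0 and 0.0048 m and angle between each of tin, tub, box's own z axis and vertical below 0.04 rad and linear speed of each of tin, tub, box below 0.02 m/s and contact force between each of tin, tub, box and the fingers below 0.1 N and horizontal distance between tub and tray_large_round below 0.015 m and z of tub in the frame of tray_large_round between 0 and 0.0048 m and horizontal distance between box and tray_square below 0.015 m and z of box in the frame of tray_square between 0 and 0.0048 m); the robot touches nothing.
It fails at once if a piece of the delivery is tipped more than 30 degrees (angle between any of tin, tub, box, carton's own z axis and vertical above 0.52 rad).
It fails at once if a thing is dropped into its tray from more than about 25 mm (it meets the tray faster than 0.7 m/s) ((linear speed of tin above 0.7 m/s and horizontal distance between tin and tray_small_round below 0.03 m and z of tin in the frame of tray_small_round below 0.03 m) or (linear speed of tub above 0.7 m/s and horizontal distance between tub and tray_large_round below 0.03 m and z of tub in the frame of tray_large_round below 0.03 m) or (linear speed of box above 0.7 m/s and horizontal distance between box and tray_square below 0.03 m and z of box in the frame of tray_square below 0.03 m) or (linear speed of carton above 0.7 m/s and horizontal distance between carton and tray_oblong below 0.03 m and z of carton in the frame of tray_oblong below 0.03 m)).
It fails at once if the bottle or the jar is moved more than 25 mm or tipped (distance of any of bottle, jar from where it was at the start of the episode above 0.025 m or angle between any of bottle, jar's own z axis and vertical above 0.3 rad).
It also fails if it takes over 104 s, if anything falls off the work surface, if the arm or the gripper's body presses on something with over 40 N, if the wrist force passes 120 N, or if a joint passes its speed limit or range.

### The arm

A 7-joint arm with a two-finger parallel gripper is mounted at the origin on the work surface. World frame = base frame: x ahead of the robot, y to its left, z up, the work surface at z = 0. Lengths are in m, angles in rad, forces in N, time in s.
With the tool pointing down it reaches from about 0.4 to 0.85 m from the base axis. Payload 10.4 kg.
Tool frame: the origin (TCP) lies midway between the tips of the shut fingers; the grasp point (between the pads) lies 19 mm behind it; z points along the fingers, x is the direction in which the jaws open and shut, and the axes are right-handed (so a half turn about z gives the same grasp; the last joint's range is limited). The gripper opens to 87 mm and grips with 3 to 60 N. Pads are 19 mm wide; open, the fingers measure 117 mm over their backs; the gripper's body (75 mm by 190 mm) begins 51 mm behind the grasp point.
Start: joints at [1.084, 0.332, -0.065, 1.46, 0.022, 1.35, -0.088], TCP at [0.28, -0.559, 0.223] pointing down, gripper open.
Joint ranges: [-2.6, 2.6], [-0.5, 2.12], [-1.47, 1.34], [0.16, 2.42], [-1.27, 4.41], [0.06, 2.06], [-2.6, 2.6]. Speed limits (rad/s): [2.22, 2.22, 2.79, 2.79, 3.14, 3.14, 3.14].

### API

Orientations are given as a unit quaternion [x, y, z, w].
In Python, from bench import r gives the robot as it stands. The module is installed in compiled form; this text tells all that it offers.
- The arm moves only by the tool play_rows, never from a script. Its argument "commands" is a list of rows, each a list of 7 numbers: the shift along the world's x, y, z in cm, then the turn, a rotation vector about the world's x, y, z in rad, then the finger opening in cm, from 0 to 8.7. A call has 1 to 20 rows; each row shifts and turns the commanded pose from where the row before left it; what a row does not reach is not made up. A row lasts 1/8 s, in which the tool goes at most 62.5 mm and 10.7 degrees, less where a joint would pass 70% of its speed; a pose out of reach is approached as far as the arm can. A call is refused whole if a number of a shift passes 6.25 or a number of a turn 0.188, either way. A call with a gripper value outside its range is refused whole. The fingers move at their own pace and stop on an object; "grip_force" is the grip in N (left out, the last holds). Time passes only in rows, so rows that do not move let the fingers close. It gives the time, the measured TCP pose, the force and the opening at its end, in the units of the state.
- r.read_state(): the state, without advancing time (a new reading comes with each control period).
- r.camera(name): name is "scene" or "top" or "wrist"; returns a dict with "img" (400x640x3 uint8, red, green, blue), "K" (3x3 intrinsics, pixels), "camera_from_world" (4x4, takes a point from world to camera coordinates). Camera axes: x right, y down, z forward; pixel columns grow to the right and rows downward; lengths in m; the calibration is good to about 2 mm. A picture is of the moment at which its call begins. There is no depth.
- r.close_job(): hands the job in, once; it reports no verdict.
The state is a dict: "time": time; "joint_positions": joint angles; "joint_vel": joint speeds; "joint_torque": joint torques, N m; "ee_pos": TCP position; "eef_rot": TCP orientation; "ft_force": force on the tool from outside, world axes, zero at the start; "torque": the same for the moment, N m; "width": finger opening in m.
Only numpy, scipy, OpenCV 4.12 (cv2) and the standard library are available. Lean on these libraries where they do the work, as an engineer would, in place of code of your own. Each camera call takes 0.05 s, during which the arm holds its last target. There are 200 camera calls.

## Working session

There is one attempt and no reset: what is moved stays moved. The work goes in short steps, Python scripts to look and compute and a tool call to move; the robot and the scene stay as the last step left them, time stands still between calls to the robot, and variables do not carry over. Pictures are saved under pics/ and viewed, about 12 in all and at most 16, crops included, and the job is handed in when it is done.

Besides the shell and the picture viewer there is one more tool, called after ">>>" as name(argument=value, ...), one argument or row to a line, values as JSON. play_rows: Moves the arm, as the interface text tells. Its arguments: {"type":"object","properties":{"commands":{"type":"array","items":{"type":"array","items":{"type":"number"}}},"grip_force":{"type":"number"}},"required":["commands"]}

```bash
mkdir -p pics
cat > h.py <<'E'
import numpy as np, cv2, pickle, sys
from bench import r
def shot(name,fn):
    c=r.camera(name); pickle.dump(c,open(f'pics/{fn}.pkl','wb')); cv2.imwrite(f'pics/{fn}.png',c['img'][:,:,::-1]); return c
def load(fn): return pickle.load(open(f'pics/{fn}.pkl','rb'))
def P(c): return np.array(c['K'])@np.array(c['camera_from_world'])[:3]
def proj(c,X):
    X=np.atleast_2d(X); q=(P(c)@np.c_[X,np.ones(len(X))].T).T; return q[:,:2]/q[:,2:]
def atz(c,uv,z):
    p=P(c); A=np.c_[p[:,0],p[:,1],-np.array([uv[0],uv[1],1.])]; return np.linalg.solve(A,-(p[:,2]*z+p[:,3]))[:2]
def tri(c1,u1,c2,u2):
    rows=[]
    for c,u in((c1,u1),(c2,u2)):
        p=P(c); rows+= [u[0]*p[2]-p[0],u[1]*p[2]-p[1]]
    A=np.array(rows); return np.linalg.lstsq(A[:,:3],-A[:,3],rcond=None)[0]
E
python3 - <<'E'
from h import *
a=shot('scene','s0')['img'];b=shot('top','t0')
shot('wrist','w0')
for n in('s0','t0','w0'):
    c=load(n);T=np.array(c['camera_from_world']);print(n,(-T[:3,:3].T@T[:3,3]).round(3),T[2,:3].round(2),np.array(c['K'])[0,0])
s=r.read_state();print(s['time'],s['ee_pos'],s['eef_rot'],s['ft_force'],s['width'])
E
```

```text
s0 [1.489 0.285 1.206] [-0.65 -0.17 -0.74] 508.28494835091374
t0 [0.387 0.028 1.212] [ 0.14  0.01 -0.99] 403.5204196718259
w0 [ 0.348 -0.523  0.384] [-0.25 -0.13 -0.96] 327.9394051292189
0.15 [ 0.27946194 -0.55872543  0.2219638 ] [ 8.50688491e-01 -5.25669876e-01 -4.56345469e-04 -2.52540175e-04] [-0.05455324  0.44297252 -0.41124396] 0.08705740307054964
```

View pics/s0.png

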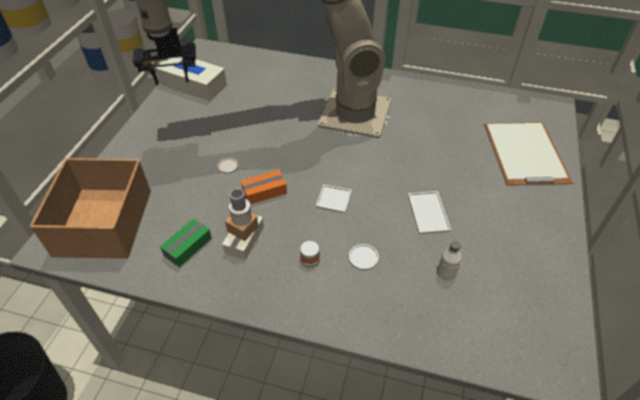

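View pics/t0.png

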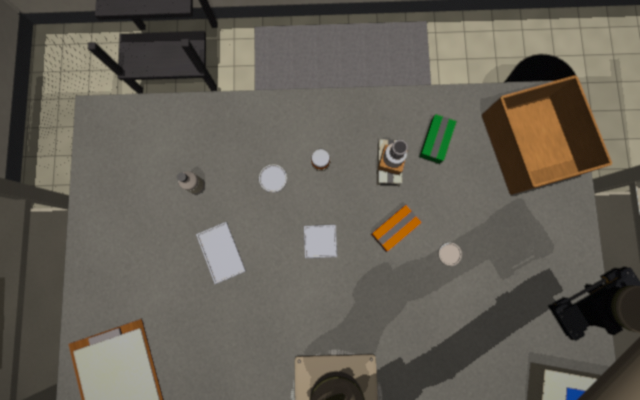

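Scene: stack at (240,220) in scene and (393,160) in top. In top, the small round tray is at (450,254), large round at (273,178), square at (320,241) and oblong at (220,252). The jar is at (320,158) and the bottle at (190,182). Carton candidates in top are white under the stack (390,165), green (438,138) and orange (397,228). The white one carrying the stack is the one meant. I'll enlarge to confirm.

Run:
```python
from h import *
def crop(n,x,y,w,h,k): 
    i=load(n)['img'][y:y+h,x:x+w,::-1]; return cv2.resize(i,None,fx=k,fy=k,interpolation=cv2.INTER_CUBIC)
a=crop('s0',210,180,66,80,6); b=crop('t0',362,125,66,80,6)
cv2.imwrite('pics/stack0.png',np.hstack([a,b]))
# trays: bright white blobs in top
c=load('t0');g=c['img'].min(2)
for nm,(u,v) in dict(small=(450,254),large=(273,178),sq=(320,241),ob=(220,252)).items():
    w=45; x0,y0=u-w,v-w; s=g[y0:y0+2*w,x0:x0+2*w]
    m=(s>(int(s[w,w])*0.5+0.5*np.median(s[::3,::3][0]))).astype(np.uint8)
    n,l,st,ce=cv2.connectedComponentsWithStats(m); k=l[w,w]
    cn=cv2.findContours((l==k).astype(np.uint8),0,1)[0][0].reshape(-1,2)
    W=np.array([atz(c,(p[0]+x0,p[1]+y0),.008) for p in cn],np.float32)
    print(nm,s[w,w],cv2.minAreaRect(W*1000), [np.round(x,1) for x in (ce[k]+[x0,y0])])
```

```text
small 153 ((391.1485290527344, -346.782470703125), (61.63816833496094, 61.53053283691406), 85.92810821533203) [np.float64(449.2), np.float64(253.4)]
large 179 ((633.95703125, 172.491943359375), (81.28042602539062, 79.73986053466797), 43.511653900146484) [np.float64(272.7), np.float64(178.1)]
sq 178 ((439.2855224609375, 33.26261901855469), (93.14693450927734, 94.02777862548828), 0.8560284972190857) [np.float64(320.0), np.float64(240.9)]
ob 177 ((413.88336181640625, 331.2294921875), (158.28236389160156, 95.8796615600586), 21.259117126464844) [np.float64(220.1), np.float64(252.5)]
```

View pics/stack0.png

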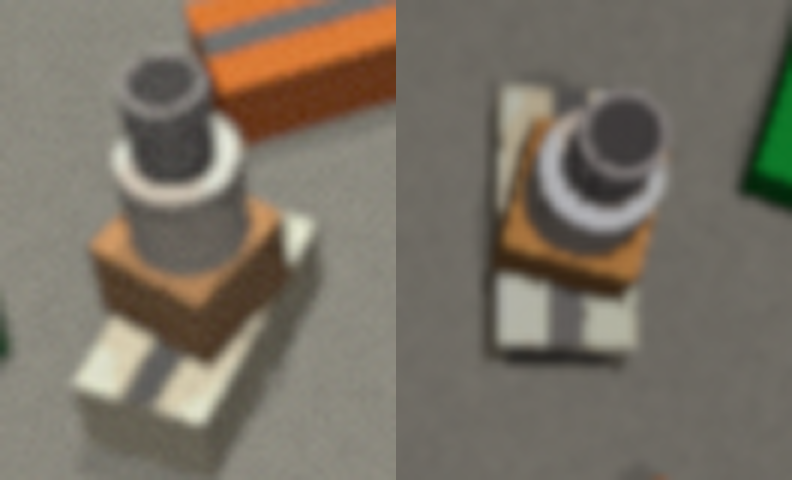

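Run:
```python
from h import *
s,t=load('s0'),load('t0')
S=lambda x,y:(210+x/6-.4,180+y/6-.4); T=lambda x,y:(362+(x-396)/6-.4,125+y/6-.4)
X=lambda n,a,b:print(n,tri(s,S(*a),t,T(*b)).round(4))
X('tin',(165,82),(626,132))
X('tub',(178,155),(602,169))
X('carton near-left top corner(-y..)',(315,222),(497,350)) 
X('carton cR',(75,382),(590,85))
X('box corner', (92,245),(655,150)); X('box c2',(283,213),(500,245)); 
print('tin@.203',atz(t,T(626,132),.203),atz(s,S(165,82),.203))
print('tub@.153',atz(t,T(602,169),.153),atz(s,S(178,155),.153))
for p in((497,350),(638,350),(500,85)):print('cart',atz(t,T(*p),.048))
for p in((75,382),(205,425),(315,222)):print('cartS',atz(s,S(*p),.048))
for p in((500,248),(625,290),(540,120)):print('box',atz(t,T(*p),.098))
for p in((92,245),(207,305),(283,213)):print('boxS',atz(s,S(*p),.098))
# trays seen in scene, check height at rim
for n,X_ in dict(small=(.391,-.347,.008),large=(.634,.1725,.008),sq=(.439,.033,.008),ob=(.414,.331,.008)).items():print(n,proj(s,X_),proj(s,np.array(X_)+[0,0,.03]))
g=s['img'].min(2)
for nm,(u,v) in dict(small=(228,165),large=(364,257),sq=(334,198),ob=(429,212)).items():
    w=28; x0,y0=u-w,v-w; q=g[y0:y0+2*w,x0:x0+2*w]
    m=(q>(int(q[w,w])*0.5+0.5*np.median(q[0]))).astype(np.uint8)
    n,l,st,ce=cv2.connectedComponentsWithStats(m); print(nm,ce[l[w,w]]+[x0,y0],st[l[w,w]])
```

```text
tin [ 0.6664 -0.1788  0.2004]
tub [ 0.6643 -0.1791  0.1482]
carton near-left top corner(-y..) [ 0.603  -0.1442  0.0402]
carton cR [ 0.7352 -0.206   0.054 ]
box corner [ 0.6871 -0.2176  0.0965]
box c2 [ 0.6433 -0.1404  0.0947]
tin@.203 [ 0.66603921 -0.17967522] [ 0.6685013  -0.17654009]
tub@.153 [ 0.66311635 -0.1782347 ] [ 0.66810791 -0.1768917 ]
cart [ 0.60140862 -0.14249295]
cart [ 0.59933292 -0.21108055]
cart [ 0.73478987 -0.15060324]
cartS [ 0.73163572 -0.21679421]
cartS [ 0.73847361 -0.14873627]
cartS [ 0.60893338 -0.14170211]
box [ 0.64083309 -0.13901083]
box [ 0.61893702 -0.19641374]
box [ 0.70216602 -0.16098825]
boxS [ 0.68821631 -0.21892761]
boxS [ 0.70710919 -0.1540515 ]
boxS [ 0.64579199 -0.13973706]
small [[227.85773465 163.50435688]] [[226.62933564 157.01933184]]
large [[363.28400167 254.59834149]] [[363.94324908 248.41376336]]
sq [[333.56376938 196.37935327]] [[333.74382341 189.96153142]]
ob [[428.51210927 209.87097116]] [[430.05866129 203.5010056 ]]
small [227.47928994 165.36094675] [ 19  23  18  12 169]
large [363.0940499  256.32245681] [ 13  15  30  24 521]
sq [333.55077453 198.3545611 ] [ 11  17  34  24 581]
ob [428.49276673 212.2124774 ] [   8    7   41   41 1106]
```

The crop confirms the piece: the white carton with the grey tape strip carries the brown box, white tub and dark tin. Moving above the tin for a close look.

>>> play_rows(
  commands=[
    [0,0,5,0,0,0,8.7],
    [4,3.9,0.6,0,0,0,8.7],
    [4,3.9,0.6,0,0,0,8.7],
    [4,3.9,0.6,0,0,0,8.7],
    [4,3.9,0.6,0,0,0,8.7],
    [4,3.9,0.6,0,0,0,8.7],
    [4,3.9,0.6,0,0,0,8.7],
    [4,3.9,0.6,0,0,0,8.7],
    [4,3.9,0.6,0,0,0,8.7],
    [4,3.9,0.6,0,0,0,8.7],
    [0,0,0,0,0,0,8.7],
    [0,0,0,0,0,0,8.7],
  ],
  grip_force=15,
)

```text
time: 1.65
ee_pos: [0.6394, -0.2085, 0.326]
eef_rot: [0.851, -0.526, -0.0, 0.0]
ft_force: [0.5, -0.4, -0.2]
width: 0.0869
```

Run:
```python
from h import *
c=shot('wrist','w1'); cv2.imwrite('pics/w1b.png',cv2.resize(c['img'][:,:,::-1],(800,500)))
s=r.read_state();print(s['time'],s['ee_pos'],s['eef_rot'])
print(proj(c,[[.667,-.178,.203],[.665,-.178,.153]]))
```

```text
1.7 [ 0.6390055  -0.20928639  0.32628233] [ 8.50273326e-01 -5.26341139e-01 -9.88347448e-05  5.16101818e-04]
[[306.67019141 151.00042588]
 [308.00475623 145.99321183]]
```

View pics/w1b.png

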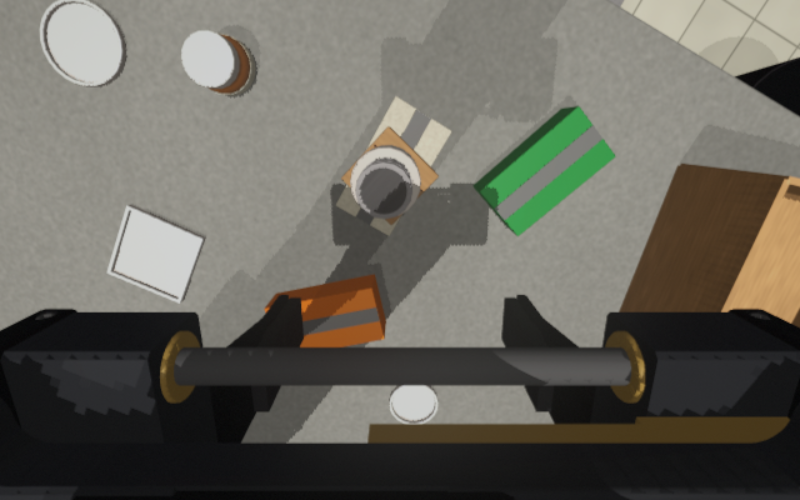

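Wrist view, in 800-px picture pixels: tin top centred at (385,190), tub lid around it, box and white carton below. The large tray is at (83,43), square at (156,254), small tray at (414,403) and jar at (208,60).

Run:
```python
from h import *
c=load('w1'); a=lambda x,y,z:print(x,y,atz(c,(x/1.25-.1,y/1.25-.1),z).round(4))
a(385,190,.203);a(385,180,.153)
a(83,43,.008);a(414,403,.008)
for p in((131,206),(204,236),(182,301),(108,274)):a(*p,.008)
for p in((392,127),(438,177)):a(*p,.098)
for p in((397,96),(451,131)):a(*p,.048)
t,s=load('t0'),load('s0')
print(tri(t,(400,146.6),c,(307.9,151.9)),tri(s,(237.1,193.3),c,(307.9,151.9)))
```

```text
385 190 [ 0.6668 -0.1793]
385 180 [ 0.6669 -0.177 ]
83 43 [0.6356 0.1711]
414 403 [ 0.3936 -0.347 ]
131 206 [0.4872 0.0767]
204 236 [ 0.4908 -0.0125]
182 301 [ 0.3971 -0.015 ]
108 274 [0.3909 0.0786]
392 127 [ 0.7061 -0.1626]
438 177 [ 0.6849 -0.2212]
397 96 [ 0.7349 -0.1527]
451 131 [ 0.7294 -0.2175]
[ 0.66643887 -0.17976213  0.2019909 ] [ 0.66568479 -0.17858772  0.19913336]
```

>>> play_rows(
  commands=[
    [2.8,3.0,0,0,0,0,8.7],
    [0,0,-5,0,0,0,8.7],
    [0,0,-5,0,0,0,8.7],
    [0,0,-3,0,0,0,8.7],
    [0,0,-1.8,0,0,0,8.7],
    [0,0,-1,0,0,0,8.7],
    [0,0,0,0,0,0,8.7],
    [0,0,0,0,0,0,8.7],
  ],
)

```text
time: 2.7
ee_pos: [0.6682, -0.1782, 0.17]
eef_rot: [0.851, -0.526, 0.001, -0.0]
ft_force: [0.1, -0.0, -0.5]
width: 0.0872
```

>>> play_rows(
  commands=[
    [0,0,0,0,0,0,6],
    [0,0,0,0,0,0,5],
    [0,0,0,0,0,0,4.4],
    [0,0,0,0,0,0,4],
    [0,0,0,0,0,0,3.5],
    [0,0,0,0,0,0,3],
    [0,0,0,0,0,0,3],
    [0,0,0,0,0,0,3],
  ],
)

```text
time: 3.7
ee_pos: [0.6676, -0.1781, 0.1686]
eef_rot: [0.851, -0.526, 0.0, 0.0]
ft_force: [-0.1, -0.7, 0.5]
width: 0.0398
```

>>> play_rows(
  commands=[
    [0,0,2,0,0,0,3],
    [0,0,4,0,0,0,3],
    [-3,-1.9,0,0,0,0,3],
    [-4.9,-3,0,0,0,0,3],
    [-4.9,-3,0,0,0,0,3],
    [-4.9,-3,0,0,0,0,3],
    [-4.9,-3,0,0,0,0,3],
    [-3,-1.8,0,0,0,0,3],
    [-1.9,-1.2,0,0,0,0,3],
    [0,0,-4,0,0,0,3],
    [0,0,-5,0,0,0,3],
    [0,0,-5,0,0,0,3],
    [0,0,-3,0,0,0,3],
    [0,0,-1.5,0,0,0,3],
    [0,0,0,0,0,0,3],
    [0,0,0,0,0,0,3],
  ],
)

```text
time: 5.7
ee_pos: [0.3936, -0.3477, 0.0452]
eef_rot: [0.851, -0.526, 0.001, 0.0]
ft_force: [-0.6, 0.4, -1.1]
width: 0.0397
```

Run:
```python
from h import *
c=shot('wrist','w2'); d=shot('top','t2')
i=d['img'][210:290,410:490,::-1]
cv2.imwrite('pics/w2b.png',np.hstack([cv2.resize(c['img'][:,:,::-1],(640,400)),cv2.copyMakeBorder(cv2.resize(i,(160,160),interpolation=2),0,240,0,0,0)]))
s=r.read_state();print(s['time'],s['ee_pos'],s['ft_force'])
```

```text
5.8 [ 0.39339659 -0.3476302   0.04502562] [ 0.59568373  0.27265286 -1.34610367]
```

View pics/w2b.png

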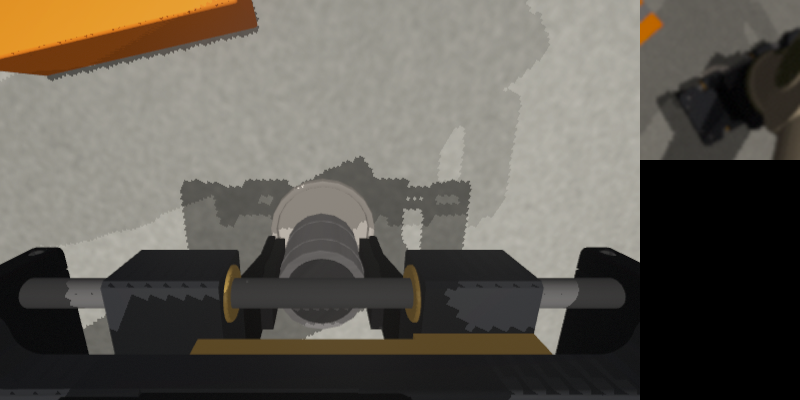

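The wrist view shows the tin (x centre about 322) over the small tray, with rim edges at x 273 and 373 and its far edge at y 180. It is centred sideways. I'll check the other axis from the rim arc, then set down.

Run:
```python
from h import *
c=load('w2'); e=atz(c,(323,180),.008); l=atz(c,(273,228),.008); q=atz(c,(373,228),.008)
print(e,l,q,'dist from tcp to far edge (expect .034)',np.linalg.norm(e-np.array([.3935,-.3476])),np.linalg.norm(l-q))
d=np.array([np.cos(np.radians(26.6)),np.sin(np.radians(26.6))]); print('centre',e-.034*d,(l+q)/2)
```

```text
[ 0.42191237 -0.33256857] [ 0.37882627 -0.31776648] [ 0.40786315 -0.37600626] dist from tcp to far edge (expect .034) 0.03214352719167405 0.06507697179177452
centre [ 0.39151112 -0.34779238] [ 0.39334471 -0.34688637]
```

>>> play_rows(
  commands=[
    [-0.1,0,-1,0,0,0,3],
    [0,0,-0.8,0,0,0,3],
    [0,0,-0.5,0,0,0,3],
    [0,0,-0.3,0,0,0,3],
    [0,0,0,0,0,0,3],
    [0,0,0,0,0,0,3],
  ],
)

```text
time: 6.55
ee_pos: [0.3915, -0.3467, 0.0178]
eef_rot: [0.851, -0.526, -0.0, -0.0]
ft_force: [-3.7, 2.4, 5.3]
width: 0.0393
```

>>> play_rows(
  commands=[
    [0,0,0,0,0,0,4.3],
    [0,0,0,0,0,0,5],
    [0,0,0,0,0,0,6.5],
    [0,0,0,0,0,0,7],
    [0,0,0,0,0,0,7],
    [0,0,2,0,0,0,7],
    [0,0,5,0,0,0,8.7],
    [0,0,5,0,0,0,8.7],
    [0,0,6,0,0,0,8.7],
    [0,0,0,0,0,0,8.7],
  ],
)

```text
time: 7.8
ee_pos: [0.3937, -0.3485, 0.2025]
eef_rot: [0.851, -0.526, 0.004, 0.001]
ft_force: [-0.6, 0.2, -0.9]
width: 0.0868
```

Run:
```python
from h import *
c=shot('wrist','w3'); cv2.imwrite('pics/w3b.png',c['img'][:,:,::-1])
s=r.read_state();print(s['time'],s['ee_pos'],proj(c,[[.3925,-.347,.008],[.3925,-.347,.053]]))
```

```text
7.85 [ 0.39252615 -0.34768713  0.19958087] [[320.25407477 177.76919096]
 [320.40574173 187.48612938]]
```

View pics/w3b.png

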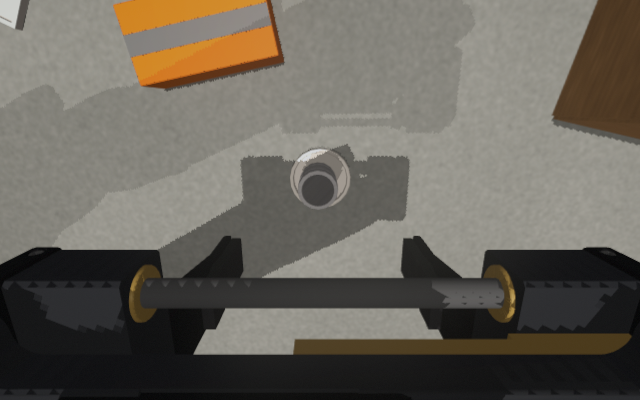

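The tin stands in the small tray: tray at (320,178), tin top at (318,187), both matching the prediction. On to the tub.

>>> play_rows(
  commands=[
    [2.3,1.5,1,0,0,0,8.7],
    [5,3.1,0,0,0,0,8.7],
    [5,3.1,0,0,0,0,8.7],
    [5,3.1,0,0,0,0,8.7],
    [5,3.1,0,0,0,0,8.7],
    [3,1.9,0,0,0,0,8.7],
    [2,1.2,0,0,0,0,8.7],
    [0,0,0,0,0,0,8.7],
    [0,0,0,0,0,0,8.7],
  ],
)

```text
time: 8.98
ee_pos: [0.6636, -0.1778, 0.2064]
eef_rot: [0.85, -0.526, -0.001, 0.001]
ft_force: [-0.9, -0.4, 0.6]
width: 0.0869
```

Run:
```python
from h import *
c=shot('wrist','w4'); cv2.imwrite('pics/w4b.png',c['img'][:,:,::-1])
s=r.read_state();print(s['time'],s['ee_pos'],proj(c,[[.666,-.178,.153]]))
```

```text
9.025 [ 0.66360538 -0.17820397  0.20685849] [[326.05183804 216.90419346]]
```

View pics/w4b.png

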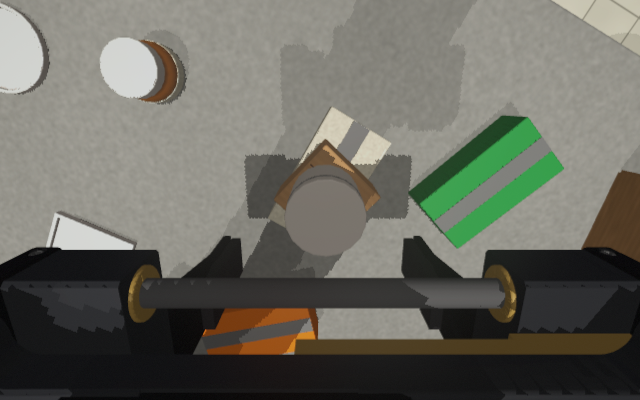

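The tub lid is centred at (326,215) with (326,217) predicted, and the stack hasn't moved. Descending to grasp.

>>> play_rows(
  commands=[
    [0.3,0,-3,0,0,0,8.7],
    [0,0,-3,0,0,0,8.7],
    [0,0,-2,0,0,0,8.7],
    [0,0,-1.2,0,0,0,8.7],
    [0,0,0,0,0,0,8.7],
    [0,0,0,0,0,0,7],
    [0,0,0,0,0,0,6.3],
    [0,0,0,0,0,0,5.9],
    [0,0,0,0,0,0,5.5],
    [0,0,0,0,0,0,5],
    [0,0,0,0,0,0,5],
    [0,0,0,0,0,0,5],
  ],
)

```text
time: 10.52
ee_pos: [0.6678, -0.1772, 0.1159]
eef_rot: [0.851, -0.526, 0.0, -0.0]
ft_force: [1.6, -1.3, 3.4]
width: 0.0576
```

>>> play_rows(
  commands=[
    [0,0,1.5,0,0,0,5],
    [0,0,4.5,0,0,0,5],
    [-0.3,3,0,0,0,0,5],
    [-0.5,5.5,0,0,0,0,5],
    [-0.6,5.5,0,0,0,0,5],
    [-0.6,5.5,0,0,0,0,5],
    [-0.5,5.5,0,0,0,0,5],
    [-0.4,5.4,0,0,0,0,5],
    [-0.3,3,0,0,0,0,5],
    [0,1.5,0,0,0,0,5],
    [0,0,-4,0,0,0,5],
    [0,0,-4,0,0,0,5],
    [0,0,-2.5,0,0,0,5],
    [0,0,-1.5,0,0,0,5],
    [0,0,0,0,0,0,5],
    [0,0,0,0,0,0,5],
  ],
)

```text
time: 12.52
ee_pos: [0.6365, 0.172, 0.057]
eef_rot: [0.851, -0.526, 0.001, -0.001]
ft_force: [0.4, 0.4, -1.3]
width: 0.0575
```

Run:
```python
from h import *
c=shot('wrist','w5'); cv2.imwrite('pics/w5b.png',c['img'][:,:,::-1])
s=r.read_state();print(s['time'],s['ee_pos'],s['eef_rot'],proj(c,[[.635,.172,.008]]))
```

```text
12.575 [0.63650281 0.1721319  0.05705164] [ 8.50621812e-01 -5.25776972e-01  7.61974932e-04 -7.26860158e-04] [[323.33739425 223.92748878]]
```

View pics/w5b.png

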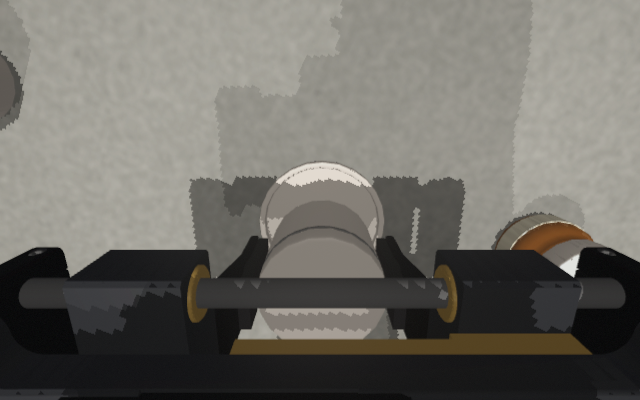

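The tub hangs over the large tray. The rim spans x 260–383 (centre 322) with its far edge at y 161, and the jar sits at lower right, clear below the gripper body.

Run:
```python
from h import *
c=load('w5'); e=atz(c,(322,161),.008)
d=np.array([np.cos(np.radians(26.6)),np.sin(np.radians(26.6))]); print(e,'centre',e-.043*d,(atz(c,(260,215),.008)+atz(c,(383,215),.008))/2)
```

```text
[0.67346883 0.19223211] centre [0.6350202  0.17297846] [0.64022327 0.17601534]
```

>>> play_rows(
  commands=[
    [-0.1,0,-1.3,0,0,0,5],
    [0,0,-1,0,0,0,5],
    [0,0,-0.6,0,0,0,5],
    [0,0,-0.4,0,0,0,5],
    [0,0,-0.3,0,0,0,5],
    [0,0,0,0,0,0,5],
    [0,0,0,0,0,0,5],
  ],
)

```text
time: 13.45
ee_pos: [0.6348, 0.1721, 0.0206]
eef_rot: [0.851, -0.526, 0.0, -0.0]
ft_force: [-4.3, -1.4, 6.4]
width: 0.0574
```

>>> play_rows(
  commands=[
    [0,0,0,0,0,0,6],
    [0,0,0,0,0,0,6.8],
    [0,0,0,0,0,0,7.6],
    [0,0,0,0,0,0,7.8],
    [0,0,0,0,0,0,7.8],
    [0,0,2,0,0,0,7.8],
    [0,0,4,0,0,0,8.7],
    [0,0,6,0,0,0,8.7],
    [0,0,5,0,0,0,8.7],
    [0,0,0,0,0,0,8.7],
    [0,0,0,0,0,0,8.7],
  ],
)

```text
time: 14.82
ee_pos: [0.6345, 0.172, 0.1902]
eef_rot: [0.851, -0.526, 0.0, -0.0]
ft_force: [-0.3, -0.1, -0.2]
width: 0.0872
```

Run:
```python
from h import *
c=shot('wrist','w6'); print(proj(c,[[.635,.172,.008],[.635,.172,.058]]),r.read_state()['ee_pos'])
```

```text
[[323.53933736 178.98553205]
 [323.82264551 190.7244395 ]] [0.63415416 0.17178459 0.18913155]
```

>>> play_rows(
  commands=[
    [0.3,-3,0.5,0,0,-0.156,8.7],
    [0.4,-5,0,0,0,-0.156,8.7],
    [0.4,-5.5,0,0,0,-0.156,8.7],
    [0.4,-5.5,0,0,0,-0.156,8.7],
    [0.4,-5.5,0,0,0,-0.156,8.7],
    [0.4,-5.5,0,0,0,0,8.7],
    [0.4,-3.5,0,0,0,0,8.7],
    [0.2,-1.6,0,0,0,0,8.7],
    [0,0,0,0,0,0,8.7],
    [0,0,0,0,0,0,8.7],
  ],
)

```text
time: 16.12
ee_pos: [0.6638, -0.1764, 0.1943]
eef_rot: [-0.588, 0.809, 0.001, 0.0]
ft_force: [0.7, 0.3, 0.8]
width: 0.0871
```

Run:
```python
from h import *
from scipy.spatial.transform import Rotation as R
a=load('w6')['img']; c=shot('wrist','w7'); 
cv2.imwrite('pics/w7b.png',np.hstack([cv2.resize(a[:,:,::-1],(240,150)),np.zeros((150,560,3),np.uint8)]).astype(np.uint8)) 
i=cv2.resize(c['img'][:330,:,::-1],(800,412)); j=np.zeros((160,800,3),np.uint8); j[:150,:240]=cv2.resize(a[:,:,::-1],(240,150)); cv2.imwrite('pics/w7b.png',np.vstack([i,j]))
s=r.read_state();print(s['time'],s['ee_pos'],R.from_quat(s['eef_rot']).as_matrix()[:,0],proj(c,[[.664,-.179,.098]])*1.25)
```

```text
16.175 [ 0.66389963 -0.17637488  0.19451576] [-0.3081524  -0.95133648 -0.00099991] [[407.41062035 249.57532554]]
```

View pics/w7b.png

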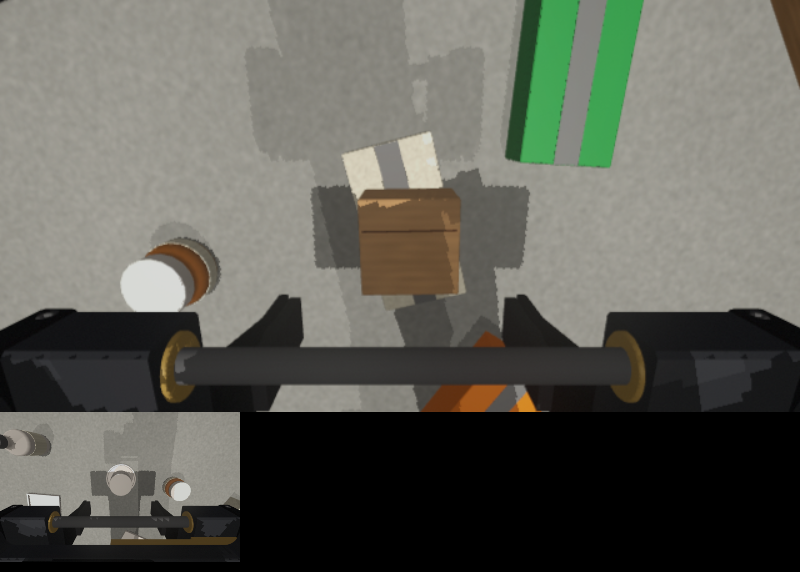

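The tub stands in its tray (inset). The box top is at corners (359,199), (461,198), (459,294) and (362,294), nearly square to the jaws. The carton's far edge runs (342,154)–(432,132).

Run:
```python
from h import *
c=load('w7'); f=lambda x,y,z:atz(c,(x/1.25-.1,y/1.25*(1.25*330/412)-.1),z)
q=np.array([f(x,y,.098) for x,y in((359,199),(461,198),(459,294),(362,294))]);print(q.round(4),q.mean(0),[np.degrees(np.arctan2(*(b-a)[::-1])) for a,b in((q[0],q[1]),(q[3],q[2]),(q[3],q[0]),(q[2],q[1]))])
k=np.array([f(342,154,.048),f(432,132,.048)]);print(k,np.degrees(np.arctan2(*(k[1]-k[0])[::-1]))+90)
```

```text
[[ 0.7053 -0.1599]
 [ 0.6859 -0.2216]
 [ 0.6231 -0.2026]
 [ 0.6434 -0.1399]] [ 0.66443197 -0.18100017] [np.float64(-107.41054169451701), np.float64(-107.93866805478534), np.float64(-17.92085728358128), np.float64(-16.847412064302016)]
[[ 0.73434932 -0.15155286]
 [ 0.72880083 -0.21888726]] -4.710643775292596
```

>>> play_rows(
  commands=[
    [0,-0.4,-4,0,0,0,8.7],
    [0,0,-4,0,0,0,8.7],
    [0,0,-2.5,0,0,0,8.7],
    [0,0,-1.5,0,0,0,8.7],
    [0,0,-1,0,0,0,8.7],
    [0,0,0,0,0,0,8.7],
    [0,0,0,0,0,0,7.6],
    [0,0,0,0,0,0,7],
    [0,0,0,0,0,0,6.6],
    [0,0,0,0,0,0,6],
    [0,0,0,0,0,0,6],
    [0,0,0,0,0,0,6],
  ],
)

```text
time: 17.68
ee_pos: [0.664, -0.1827, 0.065]
eef_rot: [-0.587, 0.81, -0.0, 0.0]
ft_force: [-0.2, 1.9, 4.8]
width: 0.0659
```

>>> play_rows(
  commands=[
    [0,0,1.5,0,0,0,6],
    [0,0,5.5,0,0,0,6],
    [-2,2,0,0,0,0.05,6],
    [-3.8,3.6,0,0,0,0.07,6],
    [-3.8,3.6,0,0,0,0.07,6],
    [-3.8,3.6,0,0,0,0.07,6],
    [-3.8,3.6,0,0,0,0.06,6],
    [-3.2,3.2,0,0,0,0,6],
    [-2,2,0,0,0,0,6],
    [0,0,-3,0,0,0,6],
    [0,0,-3,0,0,0,6],
    [0,0,-1.5,0,0,0,6],
    [0,0,0,0,0,0,6],
    [0,0,0,0,0,0,6],
  ],
)

```text
time: 19.42
ee_pos: [0.4404, 0.033, 0.0606]
eef_rot: [0.708, -0.706, 0.0, -0.0]
ft_force: [0.7, 0.0, -1.7]
width: 0.0656
```

Run:
```python
from h import *
from scipy.spatial.transform import Rotation as R
c=shot('wrist','w8'); cv2.imwrite('pics/w8b.png',c['img'][:,:,::-1])
s=r.read_state();x=R.from_quat(s['eef_rot']).as_matrix()[:,0];print(s['time'],s['ee_pos'],np.degrees(np.arctan2(x[1],x[0])),proj(c,[[.487,.080,.008],[.487,-.014,.008]]))
```

```text
19.475 [0.44044925 0.03302922 0.06064779] -89.79006558225029 [[252.2384313  151.88762441]
 [395.70932966 152.33985223]]
```

View pics/w8b.png

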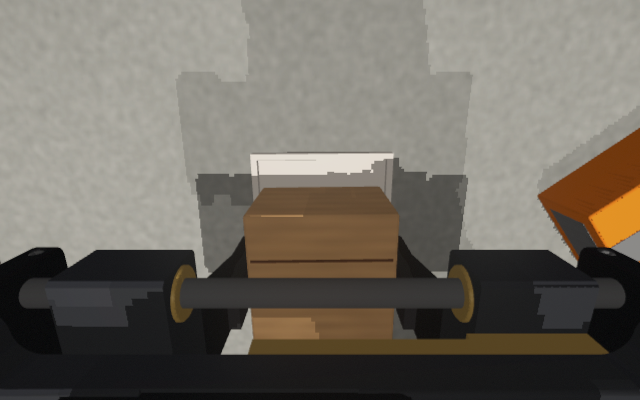

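The tray's far corners are at (250,154) and (393,153), parallel to the box and centred on it at x about 322. Lowering.

>>> play_rows(
  commands=[
    [0,0,-1.8,0,0,0,6],
    [0,0,-1.1,0,0,0,6],
    [0,0,-0.6,0,0,0,6],
    [0,0,-0.4,0,0,0,6],
    [0,0,-0.2,0,0,0,6],
    [0,0,0,0,0,0,6],
    [0,0,0,0,0,0,6],
  ],
)

```text
time: 20.35
ee_pos: [0.44, 0.033, 0.0194]
eef_rot: [0.708, -0.706, 0.0, -0.0]
ft_force: [-2.7, 0.1, 8.5]
width: 0.0663
```

>>> play_rows(
  commands=[
    [0,0,0,0,0,0,6.9],
    [0,0,0,0,0,0,7.6],
    [0,0,0,0,0,0,8.2],
    [0,0,0,0,0,0,8.2],
    [0,0,0,0,0,0,8.2],
    [0,0,2,0,0,0,8.2],
    [0,0,4,0,0,0,8.7],
    [0,0,6,0,0,0,8.7],
    [0,0,5,0,0,0,8.7],
    [0,0,0,0,0,0,8.7],
  ],
)

```text
time: 21.6
ee_pos: [0.4418, 0.0333, 0.1923]
eef_rot: [0.708, -0.706, 0.003, -0.002]
ft_force: [1.2, 0.2, 0.1]
width: 0.0873
```

Run:
```python
from h import *
c=shot('wrist','w9'); print(r.read_state()['ee_pos'])
```

```text
[0.44053361 0.03303933 0.18991722]
```

>>> play_rows(
  commands=[
    [2.4,-2.2,0,0,0,-0.04,8.7],
    [4,-3.8,0,0,0,-0.04,8.7],
    [4,-3.8,0,0,0,0,8.7],
    [4,-3.8,0,0,0,0,8.7],
    [4,-3.8,0,0,0,0,8.7],
    [2.6,-2.4,0,0,0,0,8.7],
    [1.6,-1.5,0,0,0,0,8.7],
    [0,0,0,0,0,0,8.7],
    [0,0,0,0,0,0,8.7],
  ],
)

```text
time: 22.78
ee_pos: [0.6649, -0.1789, 0.1873]
eef_rot: [-0.68, 0.733, 0.001, -0.0]
ft_force: [-0.5, 1.0, -0.1]
width: 0.0872
```

Run:
```python
from h import *
from scipy.spatial.transform import Rotation as R
a=load('w9')['img']; c=shot('wrist','w10'); 
i=cv2.resize(c['img'][:320,:,::-1],(800,400)); j=np.zeros((200,800,3),np.uint8); j[:,:320]=cv2.resize(a[:,:,::-1],(320,200)); cv2.imwrite('pics/w10b.png',np.vstack([i,j]))
s=r.read_state();x=R.from_quat(s['eef_rot']).as_matrix()[:,0];print(s['time'],s['ee_pos'],np.degrees(np.arctan2(x[1],x[0])),proj(c,[[.668,-.18,.048]])*1.25)
```

```text
22.825 [ 0.66499349 -0.17884766  0.18790056] -94.3024591806307 [[405.1075764  231.00175896]]
```

View pics/w10b.png

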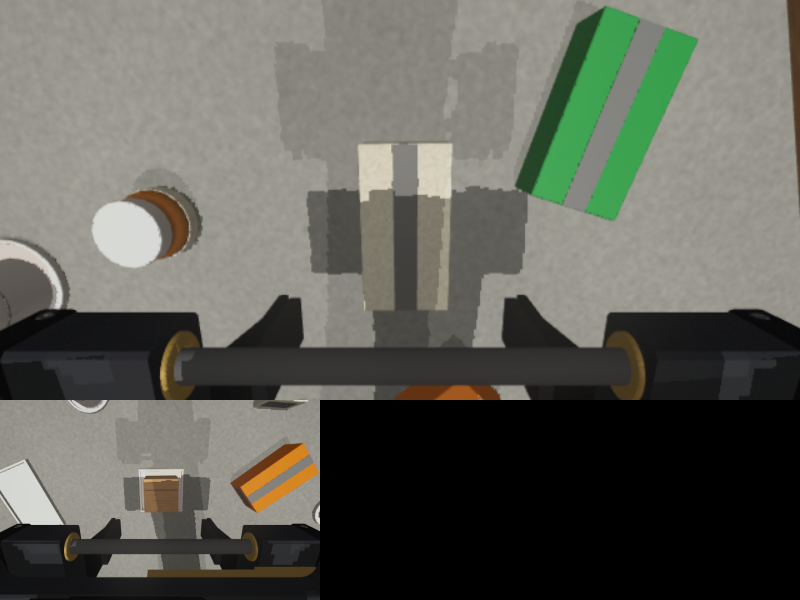

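The box is seated in its tray (inset), and the white carton is alone now: top corners (359,143), (452,144), (449,310) and (365,310). Its long sides lie along the view, well aligned with the jaws. Checking the exact centre.

Run:
```python
from h import *
c=load('w10'); f=lambda x,y,z:atz(c,(x/1.25-.1,y/1.25-.1),z)
q=np.array([f(x,y,.048) for x,y in((359,145),(452,145),(449,310),(365,310))]);print(q.round(4),q.mean(0),[np.degrees(np.arctan2(*(b-a)[::-1])) for a,b in((q[0],q[1]),(q[3],q[2]),(q[3],q[0]),(q[2],q[1]))])
c=load('w9') # oblong top corner check
```

```text
[[ 0.7334 -0.1518]
 [ 0.7284 -0.2179]
 [ 0.6005 -0.2102]
 [ 0.6056 -0.143 ]] [ 0.66697999 -0.18072344] [np.float64(-94.34944894932146), np.float64(-94.30245628697831), np.float64(-3.926903581427274), np.float64(-3.4416286963920486)]
```

>>> play_rows(
  commands=[
    [0.2,-0.15,-5,0,0,0,8.7],
    [0,0,-5,0,0,0,8.7],
    [0,0,-3.5,0,0,0,8.7],
    [0,0,-2.2,0,0,0,8.7],
    [0,0,-1.5,0,0,0,8.7],
    [0,0,0,0,0,0,8.7],
    [0,0,0,0,0,0,7.8],
    [0,0,0,0,0,0,7.2],
    [0,0,0,0,0,0,6.8],
    [0,0,0,0,0,0,6.2],
    [0,0,0,0,0,0,6],
    [0,0,0,0,0,0,6],
  ],
  grip_force=25,
)

```text
time: 24.32
ee_pos: [0.6679, -0.1815, 0.017]
eef_rot: [-0.68, 0.734, -0.0, 0.0]
ft_force: [-0.9, 0.1, 5.0]
width: 0.0677
```

>>> play_rows(
  commands=[
    [0,0,1.5,0,0,0,6],
    [0,0,4,0,0,0,6],
    [0,0,3.5,0,0,0,6],
    [-1.5,2.7,0,0,0,0,6],
    [-2.5,5.1,0,0,0,0.045,6],
    [-2.5,5.1,0,0,0,0.06,6],
    [-2.5,5.1,0,0,0,0.06,6],
    [-2.5,5.1,0,0,0,0.06,6],
    [-2.5,5.1,0,0,0,0.06,6],
    [-2.5,5.1,0,0,0,0.06,6],
    [-2.5,5.1,0,0,0,0.06,6],
    [-2.5,5.1,0,0,0,0.04,6],
    [-2.5,5.1,0,0,0,0,6],
    [-1.4,2.6,0,0,0,0,6],
    [0,0,0,0,0,0,6],
    [0,0,-3,0,0,0,6],
    [0,0,-1.5,0,0,0,6],
    [0,0,0,0,0,0,6],
    [0,0,0,0,0,0,6],
  ],
)

```text
time: 26.7
ee_pos: [0.4142, 0.3306, 0.0624]
eef_rot: [0.825, -0.566, 0.0, -0.0]
ft_force: [0.5, 0.5, -2.9]
width: 0.0676
```

Run:
```python
from h import *
from scipy.spatial.transform import Rotation as R
c=shot('wrist','w11'); cv2.imwrite('pics/w11b.png',c['img'][:,:,::-1])
s=r.read_state();x=R.from_quat(s['eef_rot']).as_matrix()[:,0];print(s['time'],s['ee_pos'],np.degrees(np.arctan2(x[1],x[0])))
a=np.radians(21.2);u=np.array([np.cos(a),np.sin(a)]);v=np.array([-u[1],u[0]])
print(proj(c,[[*(np.array([.414,.331])+.079*u+k*.048*v),.008] for k in(1,-1)]))
```

```text
26.75 [0.41424401 0.33077779 0.0625518 ] -68.88981357238602
[[247.67919909 101.54421489]
 [399.35161824 101.18006458]]
```

View pics/w11b.png

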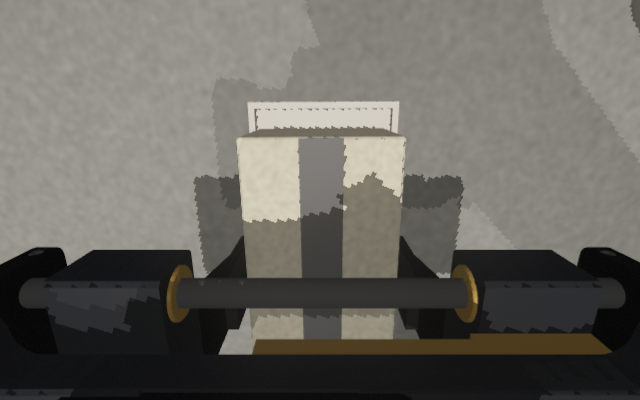

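The tray's far corners are at (248,102) and (399,102), matching the prediction, and the carton is parallel and centred to about 2 px. Lowering.

>>> play_rows(
  commands=[
    [0,0,-1.8,0,0,0,6],
    [0,0,-1.1,0,0,0,6],
    [0,0,-0.6,0,0,0,6],
    [0,0,-0.4,0,0,0,6],
    [0,0,-0.3,0,0,0,6],
    [0,0,-0.1,0,0,0,6],
    [0,0,0,0,0,0,6],
    [0,0,0,0,0,0,6],
  ],
)

```text
time: 27.75
ee_pos: [0.4137, 0.3306, 0.0199]
eef_rot: [0.825, -0.565, 0.0, 0.0]
ft_force: [-5.3, -5.4, 13.2]
width: 0.0678
```

>>> play_rows(
  commands=[
    [0,0,0,0,0,0,7],
    [0,0,0,0,0,0,7.7],
    [0,0,0,0,0,0,8.4],
    [0,0,0,0,0,0,8.4],
    [0,0,0,0,0,0,8.4],
    [0,0,2,0,0,0,8.4],
    [0,0,4,0,0,0,8.7],
    [0,0,6,0,0,0,8.7],
    [0,0,6,0,0,0,8.7],
    [-5,-3,2,0,0,0,8.7],
    [-5,-3,0,0,0,0,8.7],
    [0,0,0,0,0,0,8.7],
    [0,0,0,0,0,0,8.7],
  ],
)

```text
time: 29.38
ee_pos: [0.3141, 0.2708, 0.2198]
eef_rot: [0.825, -0.565, 0.001, -0.001]
ft_force: [0.3, -0.7, -0.9]
width: 0.0868
```

Run:
```python
from h import *
c=shot('wrist','w12'); t=shot('top','t12');s=shot('scene','s12')
W=c['img'][:,:,::-1]
f=lambda im,x0,x1,y0,y1,w,h:cv2.resize(im['img'][y0:y1,x0:x1,::-1],(w,h),interpolation=2)
cv2.imwrite('pics/fin.png',np.vstack([np.hstack([cv2.resize(W,(400,250)),f(s,200,360,100,200,400,250)]),f(t,160,480,130,290,800,340)]))
print(r.read_state()['ee_pos'],r.read_state()['time'])
a=np.radians(21.2)
for n,p in dict(tin=(.3925,-.347,.053),tub=(.635,.172,.058),box=(.44,.033,.053),cart=(.414,.331,.051)).items():
    q=proj(t,p)[0]; print(n,q,((q-[160,130])*2.5*np.array([1,.85])+[0,250]).round())
```

```text
[0.31413327 0.27113635 0.21870574] 29.525
tin [454.48706955 252.87421813] [736. 511.]
tub [270.57141955 174.19505226] [276. 344.]
box [320.08441859 239.91076326] [400. 484.]
cart [216.26239652 252.04555017] [141. 509.]
```

View pics/fin.png

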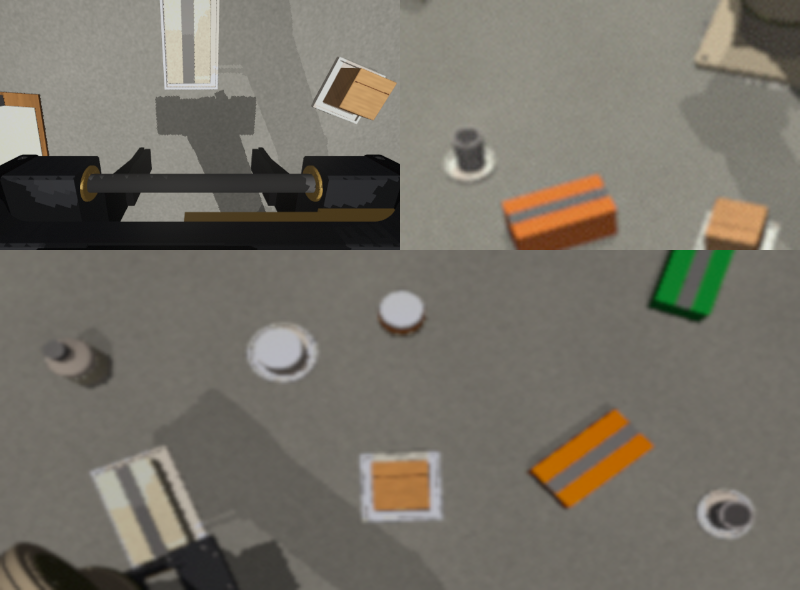

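All four pieces sit in their trays with rim visible around them. Jar and bottle are where they were, and the arm is clear.

```bash
python3 -c "
from bench import r
r.close_job()"
```

```text
the job is handed in; nothing more can be done
```

I moved the tin, tub, box and white carton, in that order, each into its own tray. Each piece was lowered until the wrist force rose by about 5–13 N, then released. The job was handed in at about 29.5 s of the 104 s allowed.

**Last checks:** the final top, wrist and scene pictures show all four pieces upright inside their rims. The tub's lid is about 3 mm from the predicted spot and the others about 2 mm or less by eye, against 15 mm allowed. The bottle and jar were not touched and appear where they were. The arm is clear, with the TCP about 0.22 m up.

**Disagreement and limits:** at the start, the scene camera put things about 3–5 mm away from the top camera. The wrist camera agreed with the top one, so I used those two. How flat each piece sits was judged from contact height and the pictures, not measured separately.

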